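# Fetch the yellow-lidded pot from behind the paint bottles

## Task

I need the pot with the yellow lid from the back of the plywood stock tray: first stand all three paint bottles that crowd it in the empty grey tray, then stand the pot on the middle of the cork coaster on the green mat, and after that put each bottle back where it stood before. Set everything down upright without dropping it, and leave the other two pots and the tape roll where they are.

Things in the scene. Friction and masses are not known exactly. Their poses are not given: they have to be found in the camera images.
- red_bottle: squeeze bottle of craft paint standing upright in the stock tray at the start: round red body 58 mm in diameter up to 100 mm, a shoulder narrowing to 116 mm, then a straight round white cap 28 mm in diameter, top at 150 mm (grip it by the cap from above); about 0.16 kg. Origin: centre of its underside, z up its axis; its yaw has no meaning.
- blue_bottle: squeeze bottle of craft paint standing upright in the stock tray at the start: round blue body 58 mm in diameter up to 100 mm, a shoulder narrowing to 116 mm, then a straight round white cap 28 mm in diameter, top at 150 mm (grip it by the cap from above); about 0.16 kg. Origin: centre of its underside, z up its axis; its yaw has no meaning.
- green_bottle: squeeze bottle of craft paint standing upright in the stock tray at the start: round green body 58 mm in diameter up to 100 mm, a shoulder narrowing to 116 mm, then a straight round white cap 28 mm in diameter, top at 150 mm (grip it by the cap from above); about 0.16 kg. Origin: centre of its underside, z up its axis; its yaw has no meaning.
- yellow_pot: squat round pot, 52 mm in diameter and 48 mm high, 0.11 kg, with a yellow lid and amber glass body, standing at the back of the stock tray. At the start the three bottles stand close round it on the robot's side, about 66 mm from its axis and about 9 mm from its wall, leaving no room for a gripper beside it until they are gone. Origin: centre of its underside, z up its axis.
- stock_tray: fixed plywood tray that holds the bottles and the pots: 156 mm (x) by 300 mm (y) outside, walls 6 mm thick and 20 mm high, floor 6 mm above the table, a small wooden batten on each end (to 158 mm from the middle in y). Origin: centre of its underside; its -x side faces the robot, it is turned by up to 12 degrees.
- side_tray: fixed empty grey plastic tray at the robot's left or right, the side area for the bottles: 180 mm (x) by 210 mm (y) outside, walls 5 mm thick, rounded rim up to 17 mm high, floor 5 mm above the table. Origin: centre of its underside.
- work_mat: fixed green cutting mat on the side opposite to the grey tray, 180 mm (x) by 210 mm (y), 3 mm thick, with a round cork coaster 90 mm in diameter in its middle whose top is 7 mm above the table, and a flat steel rule along its -y edge. Origin: centre of its underside, below the centre of the coaster.
- black_pot: squat round pot, 52 mm in diameter and 48 mm high, 0.11 kg, with a black lid and white body, in a rear corner of the stock tray; a bystander. Origin: centre of its underside, z up its axis.
- pink_pot: squat round pot, 52 mm in diameter and 48 mm high, 0.11 kg, with a pink lid and white body, in the other rear corner of the stock tray; a bystander. Origin: centre of its underside, z up its axis.
- tape_roll: loose roll of brown parcel tape lying flat on the table between the robot and the stock tray, 100 mm in diameter outside, 76 mm inside, 45 mm high; a bystander. Origin: centre of its underside. (The other equipment - wreath, paper dispenser, brush jar, glue gun, scissors, drawers, bead box - is fixed along the back and the ends of the table, more than 0.74 m out or more than 0.5 m to either side, up to 200 mm high.)

How it is judged:
By the outcome, as a careful person would: the job done as asked, in the order asked, and still so for the second after the job is handed in, with the robot touching nothing.
It also fails if it takes over 149 s, if anything falls off the work surface, if the arm or the gripper's body presses on something with over 40 N, if the wrist force passes 120 N, or if a joint passes its speed limit or range.

## Robot

A 7-joint arm with a two-finger parallel gripper is mounted at the origin on the work surface. World frame = base frame: x ahead of the robot, y to its left, z up, the work surface at z = 0. Lengths are in mm, angles in rad, forces in N, time in s.
With the tool pointing down it reaches from about 400 to 875 mm from the base axis. Payload 4.4 kg.
Tool frame: the origin (TCP) lies at the very end of the fingers, on their centre line; the grasp point (between the pads) lies 19 mm behind it; z points along the fingers, y is the line along which they close (so a half turn about z gives the same grasp; the last joint's range is limited). The gripper opens to 85 mm and grips with 20 to 120 N. Pads are 22 mm wide; open, the fingers measure 114 mm over their backs; the gripper's body (76 mm by 85 mm) begins 54 mm behind the grasp point. The pads swing forward as they close: fully open they stand 13 mm farther back than shut.
Start: joints at [1.173, 0.628, 0.038, 1.517, -0.027, 0.996, -0.02], TCP at [211.762, -614.552, 231.313] pointing down, gripper open.
Joint ranges: [-3.06, 3.06], [-0.37, 2.12], [-1.25, 1.32], [0.18, 2.47], [-1.1, 4.24], [0.23, 1.98], [-2.94, 2.94]. Speed limits (rad/s): [2.57, 2.57, 3.14, 3.14, 3.14, 3.14, 3.14].

## Interface

Orientations are given as [roll, pitch, yaw] about the fixed x, y, z axes, in that order (R = Rz(yaw) Ry(pitch) Rx(roll)).
In Python, from cell import monitor, viewer, workorder gives the robot as it stands.
- The arm moves only by the tool arm_command, never from a script. Its argument "series" is one flat list of numbers, 5 for each row, row after row: the opening in per cent of the stroke, from 0 (shut) to 100 (fully open), then the shift along the tool's x, y, z in cm, then the turn about the tool's z in degrees. In form: [claw, x, y, z, roll, claw, x, y, z, roll, ...]. A call has exactly 5 rows; each row is the pose to reach, as a shift and turn from the pose commanded when the call began, along the tool's axes at that moment; what a row does not reach only later rows make up. A row lasts 1/12 s, in which the tool goes at most 41.7 mm and 7.16 degrees, less where a joint would pass 70% of its speed; a pose out of reach is approached as far as the arm can. A call with a gripper value outside its range is refused whole. The fingers move at their own pace and stop on an object; the grip force is fixed at half the most. Time passes only in rows, so rows that repeat a pose let the fingers close, or fill a call up. It gives the time, the measured TCP pose, the force, the opening and the grip force at its end, in the units of the state.
- monitor.read_state(): the state, without advancing time (a new reading comes with each control period).
- viewer.get_image(name): name is "scene" or "top" or "wrist"; returns (picture, depth): 480x640x3 uint8, red, green, blue; 480x640 float32, mm along the optical axis (not along the pixel's ray), 0 where there is no reading.
- viewer.camera_model(name): a dict with "mtx" (3x3 intrinsics, pixels), "R" (3x3) and "t" (3): a world point X has camera coordinates R X + t. Camera axes: x right, y down, z forward; pixel columns grow to the right and rows downward; lengths in mm; the calibration is good to about 2 mm. A picture is of the moment at which its call begins: read the wrist's pose just before it. camera_model takes no time and is no camera call; for the wrist camera it gives the pose at the moment of the call.
- workorder.finish_job(): hands the job in; it is judged then, once.
The state is a dict: "clock": time; "qpos": joint angles; "qd": joint speeds; "tau": joint torques, N m; "eef_pos": TCP position; "tool_rot": TCP orientation; "force": force on the tool from outside, world axes, zero at the start; "torque": the same for the moment, N m; "width": finger opening in mm; "gripper_force": force on a finger pad.
Only numpy, scipy, OpenCV 4.12 (cv2) and the standard library are available. Lean on these libraries where they do the work, as an engineer would, in place of code of your own. Each camera call takes 0.05 s, during which the arm holds its last target. There are 200 camera calls.

## Working session

There is one attempt and no reset: what is moved stays moved. The work goes in short steps, Python scripts to look and compute and a tool call to move; the robot and the scene stay as the last step left them, time stands still between calls to the robot, and variables do not carry over. Pictures are saved under pics/ and viewed, at most 14 in all, crops included, and the job is handed in when it is done.

Besides the shell and the picture viewer there is one more tool, called in YAML: its name, and indented under it one key for each argument. arm_command: Moves the arm, as the interface text tells. Its arguments: {"type":"object","properties":{"series":{"type":"array","items":{"type":"number"}}},"required":["series"]}

```bash
ls; mkdir -p pics
python3 - <<'E'
from cell import monitor, viewer
import cv2,numpy as np
s=monitor.read_state();print(s)
for n in("top","scene"):
    p,d=viewer.get_image(n);cv2.imwrite(f"pics/{n}0.png",p[:,:,::-1]);np.save(f"{n}d.npy",d)
    print(n,viewer.camera_model(n))
E
```

```text
pics
{'clock': 0.0, 'qpos': array([ 1.17323218,  0.62931917,  0.03845897,  1.51837172, -0.02695753,
        0.9963076 , -0.01997396]), 'qd': array([-8.45059673e-05,  5.65947952e-04,  5.96232489e-05, -7.62172193e-04,
       -1.36044045e-03,  1.46162192e-03,  1.69981640e-03]), 'tau': array([ 6.64982163e-04, -5.63394821e+01,  1.22594163e+00, -1.93444902e+01,
        1.09511154e-02,  1.03374981e-02, -1.38521344e-05]), 'eef_pos': array([ 211.51425865, -613.95971994,  230.40570055]), 'tool_rot': array([-3.13970630e+00,  6.92386244e-05,  3.31799517e-01]), 'force': array([-0.25980001, -0.43969517, -0.03326242]), 'torque': array([-0.00249907,  0.00019267, -0.04765235]), 'gripper_force': 0.0, 'width': 85.35357625586722}
top {'mtx': array([[501.73728367,   0.        , 329.36450895],
       [  0.        , 501.73728367, 234.7694064 ],
       [  0.        ,   0.        ,   1.        ]]), 'R': array([[-0.02884929, -0.99953978, -0.00937848],
       [-0.98270439,  0.03007783, -0.18272222],
       [ 0.18292021,  0.00394487, -0.98311985]]), 't': array([ 21.54073902, 544.07210566, 818.94960315])}
scene {'mtx': array([[564.96130278,   0.        , 319.69120513],
       [  0.        , 564.96130278, 240.7388573 ],
       [  0.        ,   0.        ,   1.        ]]), 'R': array([[ 0.81403355,  0.58077735,  0.00685977],
       [ 0.35671184, -0.49058669, -0.79503545],
       [-0.45837327,  0.64963248, -0.60652418]]), 't': array([-461.03932257, -178.3539635 , 1508.88411246])}
```

View pics/top0.png

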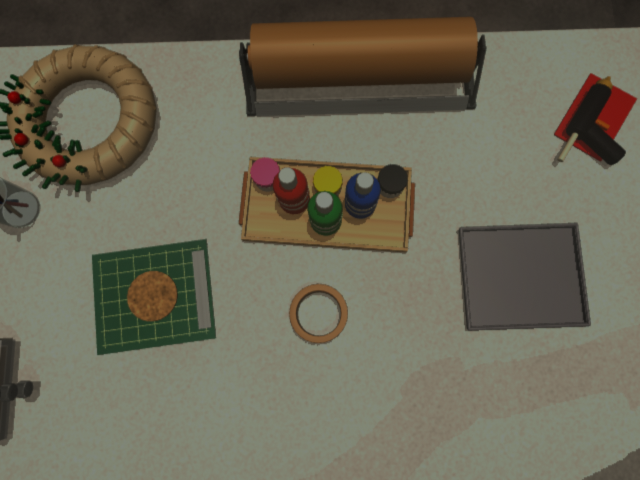

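View pics/scene0.png

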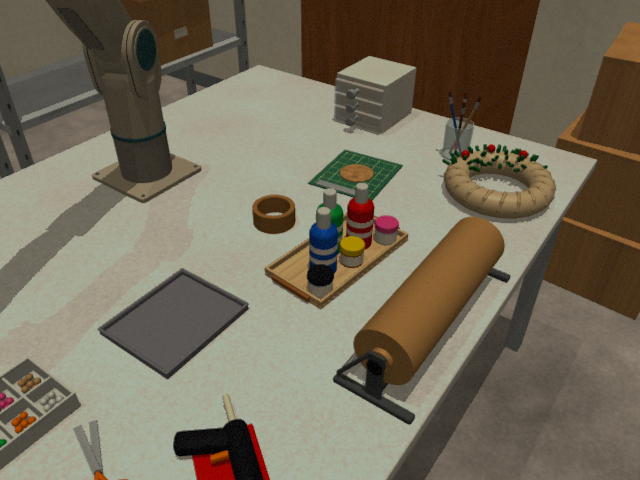

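The top view shows the caps at about (287,176) red, (365,181) blue and (324,200) green. The yellow lid is near (327,180), the coaster at (152,296) and the grey tray around (523,276). The tape roll is at (318,313).

```bash
cat > h.py <<'E'
import cv2,numpy as np
from cell import monitor, viewer
def cast(c,u,v,z):
    r=c["R"].T@np.linalg.solve(c["mtx"],np.array([u,v,1.]));o=-c["R"].T@c["t"]
    return o+r*(z-o[2])/r[2]
def proj(c,X):
    p=c["mtx"]@(c["R"]@np.array(X,float)+c["t"]);return p[:2]/p[2]
def blobs(hsv,lo,hi,amin=30):
    m=cv2.inRange(hsv,lo,hi);n,l,st,ce=cv2.connectedComponentsWithStats(m)
    return [(st[i],ce[i],l==i) for i in range(1,n) if st[i][4]>=amin]
def hsvof(p): return cv2.cvtColor(p,cv2.COLOR_RGB2HSV)
E
python3 - <<'E'
from h import *
p=cv2.imread("pics/top0.png")[:,:,::-1].copy();c=viewer.camera_model("top");h=hsvof(p);d=np.load("topd.npy")
for n,(u,v) in dict(red=(287,176),blue=(365,181),green=(324,200),yel=(327,180),pink=(266,171),blk=(393,179)).items(): print(n,h[v,u],p[v,u],d[v,u])
roi=np.zeros_like(h);roi[155:255,240:420]=h[155:255,240:420]
for nm,lo,hi,z in(("cap",(0,0,120),(180,40,255),156),("yel",(24,150,100),(34,255,255),54),("pink",(155,120,90),(175,255,255),54),("blk",(0,0,1),(180,80,38),54)):
    for st,ce,m in blobs(roi,lo,hi): 
        q=cv2.minEnclosingCircle(np.argwhere(m)[:,::-1].astype(np.float32))
        print(nm,st,q,cast(c,*q[0],z).round(1),np.median(d[m]))
for st,ce,m in blobs(h,(5,90,60),(22,255,255),600):
    if st[0]<220 and st[1]>230 : print("cork",st,ce,cast(c,*ce,7))
    if 280<st[0]<300 and st[1]>270: print("tape",st,cast(c,st[0]+st[2]/2,st[1]+st[3]/2,45))
for st,ce,m in blobs(h,(35,60,20),(90,255,255),3000):print("mat",cv2.minAreaRect(np.argwhere(m)[:,::-1].astype(np.float32)))
for u,v in((459,228),(578,224),(588,325),(466,329)): print("side",cast(c,u,v,17).round(0))
for u,v in((249,160),(411,165),(408,250),(242,245)): print("stock",cast(c,u,v,20).round(0))
E
```

```text
red [ 41  27 132] [127 132 118] 780.8767
blue [ 45  23 133] [127 133 121] 777.37354
green [ 45  19 132] [127 132 122] 772.39923
yel [ 28 213 127] [127 121  21] 884.55505
pink [172 147 130] [130  55  75] 887.9152
blk [25 40 38] [38 37 32] 883.6227
cap [240 155  24  16 153] ((251.5, 162.0), 13.463011741638184) [644.1 123.2 156. ] 948.42316
cap [ 265  155  155   53 1309] ((342.0, 181.0), 81.27124786376953) [608.8 -17.1 156. ] 945.8123
cap [280 168  14  14 162] ((286.5, 174.75), 7.2673211097717285) [621.6  68.8 156. ] 779.7634
cap [240 173   3  24  47] ((241.0, 184.5), 11.543496131896973) [608.2 139.5 156. ] 940.21063
cap [358 173  15  14 168] ((364.80767822265625, 179.5), 7.347148895263672) [610.1 -52.4 156. ] 777.01526
cap [317 193  15  14 170] ((323.80767822265625, 199.5), 7.347148895263672) [580.2  11.9 156. ] 771.8636
cap [414 210   6  15  80] ((417.0, 217.0), 7.280210018157959) [ 548.3 -129.5  156. ] 924.9641
cap [413 225   7  11  47] ((416.5, 230.0), 5.590270042419434) [ 528.1 -127.5  156. ] 920.0651
cap [405 237  15  18 181] ((412.0, 246.0), 10.63024616241455) [ 503.7 -119.2  156
[... 334 characters left out ...]

blk [378 166  28  28 359] ((391.8333435058594, 179.5), 14.408811569213867) [ 639.2 -107.3   54. ] 884.0967
blk [345 193  31  25 212] ((358.9788818359375, 202.4014129638672), 16.0262451171875) [599.6 -48.   54. ] 865.95496
cork [ 127  271   50   50 1976] [151.72368421 295.66295547] [451.6647075  325.81491787   7.        ]
tape [ 289  284   59   59 1180] [410.41935006  27.69452923  45.        ]
mat ((151.25650024414062, 296.7549133300781), (99.50115203857422, 123.01750183105469), 82.05652618408203)
side [ 556. -228.   17.]
side [ 557. -442.   17.]
side [ 378. -438.   17.]
side [ 377. -227.   17.]
stock [695. 150.  20.]
stock [ 676. -148.   20.]
stock [ 518. -134.   20.]
stock [536. 162.  20.]
```

Distances from the yellow pot to the caps come out at 64–68 mm, which matches the given geometry. I'll turn the tool to yaw 0 and start towards blue.

arm_command:
  series: [100, 2.6, -1.87, -0.6, 3.8, 100, 5.2, -3.74, -1.2, 7.6, 100, 7.8, -5.61, -1.8, 11.4, 100, 10.4, -7.48, -2.4, 15.2, 100, 13.0, -9.35, -3.0, 19.0]

```text
clock: 0.52
eef_pos: [304.7, -482.2, 261.1]
tool_rot: [-3.141, 0.0, -0.003]
force: [0.5, -0.1, -0.1]
width: 85.5
gripper_force: 0.0
```

```bash
python3 -c "
from cell import monitor as m
s=m.read_state();print(s['clock'],s['eef_pos'].round(1),s['tool_rot'].round(3),s['qpos'].round(2))"
```

```text
0.5167 [ 304.7 -482.2  261.1] [-3.141e+00  0.000e+00 -3.000e-03] [ 0.87  0.48  0.13  1.71 -0.07  0.95 -0.54]
```

arm_command:
  series: [60, 2.04, -2.88, 0, 0, 60, 4.08, -5.76, 0, 0, 60, 6.12, -8.64, 0, 0, 60, 8.16, -11.52, 0, 0, 60, 10.2, -14.4, 0, 0]

```text
clock: 0.93
eef_pos: [406.7, -338.1, 261.1]
tool_rot: [-3.141, 0.0, -0.0]
force: [0.6, 0.4, -1.0]
width: 51.1
gripper_force: 0.0
```

arm_command:
  series: [60, 2.04, -2.88, 0, 0, 60, 4.08, -5.76, 0, 0, 60, 6.12, -8.64, 0, 0, 60, 8.16, -11.52, 0, 0, 60, 10.2, -14.4, 0, 0]

```text
clock: 1.35
eef_pos: [508.6, -194.1, 261.1]
tool_rot: [-3.141, 0.001, 0.0]
force: [-0.2, -0.1, -0.1]
width: 51.1
gripper_force: 0.0
```

arm_command:
  series: [60, 2.5, -3.5, 0, 0, 60, 5, -7, 0, 0, 60, 7.5, -10.5, 0, 0, 60, 10.2, -14.4, 0, 0, 60, 10.2, -14.4, 0, 0]

```text
clock: 1.77
eef_pos: [613.5, -42.5, 260.6]
tool_rot: [-3.136, -0.002, 0.01]
force: [0.9, 1.8, -0.1]
width: 51.3
gripper_force: 0.0
```

Run:
```python
from h import *
s=monitor.read_state();c=viewer.camera_model("wrist")
p,d=viewer.get_image("wrist");cv2.imwrite("pics/w1.png",p[:,:,::-1]);np.save("w1d.npy",d)
print(s['clock'],s['eef_pos'].round(1),s['tool_rot'].round(3),s['width'],s['qpos'].round(2),s['qd'].round(3))
print(-c["R"].T@c["t"]-s['eef_pos'],c["R"].round(2))
for X in((621.6,68.8,156),(610,-52,156),(580,12,156)):print(proj(c,X).round())
```

```text
1.7667 [613.5 -42.5 260.6] [-3.136e+00 -2.000e-03  1.000e-02] 51.311101210772826 [-0.01  0.55  0.06  1.59 -0.05  1.01 -1.5 ] [-0.105  0.063  0.046 -0.102  0.034  0.091 -0.106]
[ 69.26172846  -0.6658816  141.51744012] [[ 0.01 -1.   -0.01]
 [-0.96 -0.01  0.27]
 [-0.27  0.   -0.96]]
[136. 223.]
[331. 243.]
[231. 287.]
```

View pics/w1.png

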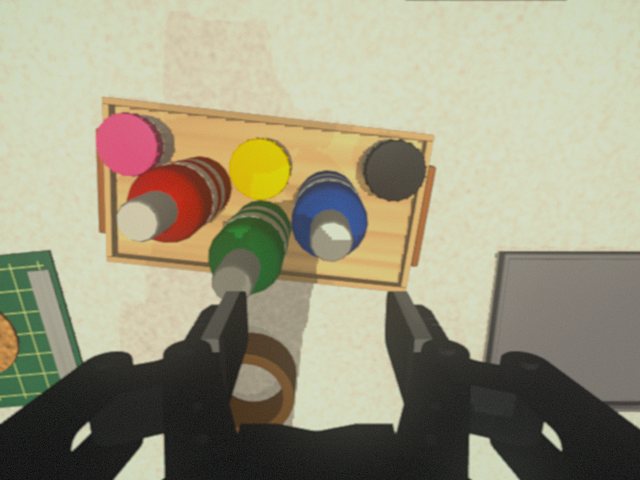

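The wrist view shows the caps at red (140,222), blue (331,240) and green (235,283). These are within about 4 px of the predictions, so I'll descend on blue.

arm_command:
  series: [60, 0, 0, 2.5, 0, 60, 0, 0, 5.5, 0, 60, 0, 0, 8.5, 0, 60, 0, 0, 11, 0, 60, 0, 0, 12.3, 0]

```text
clock: 2.23
eef_pos: [607.3, -52.5, 134.8]
tool_rot: [3.141, 0.006, -0.001]
force: [0.0, -0.6, 0.2]
width: 51.2
gripper_force: 0.0
```

arm_command:
  series: [60, 0, 0, 0.8, 0, 60, 0, 0, 1.2, 0, 60, 0, 0, 1.2, 0, 60, 0, 0, 1.2, 0, 60, 0, 0, 1.2, 0]

```text
clock: 2.65
eef_pos: [611.0, -52.0, 127.5]
tool_rot: [3.141, -0.002, -0.0]
force: [-0.2, -0.3, -0.1]
width: 51.3
gripper_force: 0.0
```

arm_command:
  series: [30, 0, 0, 0, 0, 20, 0, 0, 0, 0, 10, 0, 0, 0, 0, 0, 0, 0, 0, 0, 0, 0, 0, 0, 0]

```text
clock: 3.07
eef_pos: [611.0, -51.6, 127.4]
tool_rot: [-3.142, -0.002, 0.0]
force: [0.1, 0.1, 5.8]
width: 26.8
gripper_force: 59.0
```

arm_command:
  series: [0, 0, 0, 0, 0, 0, 0, 0, 0, 0, 0, 0, 0, 0, 0, 0, 0, 0, -0.3, 0, 0, 0, 0, -1, 0]

```text
clock: 3.48
eef_pos: [609.0, -51.7, 135.6]
tool_rot: [-3.142, 0.003, 0.0]
force: [-0.4, 0.5, -1.0]
width: 26.5
gripper_force: 59.0
```

Blue is held (width 26.5, 59 N). Next I lift it and carry it to the grey tray at (500,-395).

arm_command:
  series: [0, 0, 0, -1.5, 0, 0, 0, 0, -3.5, 0, 0, 0, 0, -5.5, 0, 0, 0, 0, -7.2, 0, 0, 0, 0, -8, 0]

```text
clock: 3.9
eef_pos: [611.1, -52.0, 218.8]
tool_rot: [3.141, -0.003, -0.0]
force: [1.1, 0.5, 0.4]
width: 26.5
gripper_force: 59.0
```

arm_command:
  series: [0, -0.3, 1.1, 0, 0, 0, -1.0, 3.3, 0, 0, 0, -1.8, 5.7, 0, 0, 0, -2.7, 8.5, 0, 0, 0, -3.6, 11.4, 0, 0]

```text
clock: 4.32
eef_pos: [572.4, -167.0, 214.9]
tool_rot: [-3.141, 0.003, 0.001]
force: [0.4, -0.1, -0.8]
width: 26.7
gripper_force: 59.0
```

arm_command:
  series: [0, -0.8, 2.3, 0, 0, 0, -1.5, 4.6, 0, 0, 0, -2.2, 6.8, 0, 0, 0, -3.0, 9.1, 0, 0, 0, -3.7, 11.4, 0, 0]

```text
clock: 4.73
eef_pos: [534.9, -281.4, 214.9]
tool_rot: [-3.141, 0.003, -0.001]
force: [0.2, 0.1, -1.9]
width: 26.4
gripper_force: 59.1
```

arm_command:
  series: [0, -0.9, 2.8, 0, 0, 0, -1.8, 5.7, 0, 0, 0, -2.7, 8.5, 0, 0, 0, -3.3, 10.4, 0, 0, 0, -3.7, 11.5, 0, 0]

```text
clock: 5.15
eef_pos: [496.6, -398.8, 214.8]
tool_rot: [3.141, 0.003, -0.005]
force: [-0.5, 0.5, -1.2]
width: 25.8
gripper_force: 59.1
```

arm_command:
  series: [0, 0, 0, 1.2, 0, 0, 0, 0, 3.3, 0, 0, 0, 0, 5.5, 0, 0, 0, 0, 7.4, 0, 0, 0, 0, 8.4, 0]

```text
clock: 5.57
eef_pos: [498.4, -392.9, 129.0]
tool_rot: [-3.138, 0.004, 0.001]
force: [-0.6, 0.9, -1.6]
width: 26.3
gripper_force: 59.2
```

arm_command:
  series: [0, 0, 0, 0.1, 0, 0, 0, 0, 0.2, 0, 0, 0, 0, 0.3, 0, 0, 0, 0, 0.4, 0, 0, 0, 0, 0.4, 0]

```text
clock: 5.98
eef_pos: [500.7, -395.1, 129.2]
tool_rot: [3.141, -0.001, 0.0]
force: [0.7, 0.9, -1.5]
width: 26.2
gripper_force: 59.2
```

arm_command:
  series: [0, 0, 0, 0.1, 0, 0, 0, 0, 0.2, 0, 0, 0, 0, 0.2, 0, 0, 0, 0, 0.2, 0, 0, 0, 0, 0.2, 0]

```text
clock: 6.4
eef_pos: [500.3, -394.8, 126.5]
tool_rot: [3.141, -0.0, 0.0]
force: [0.5, 0.6, -0.3]
width: 26.7
gripper_force: 59.2
```

arm_command:
  series: [0, 0, 0, 0.05, 0, 0, 0, 0, 0.1, 0, 0, 0, 0, 0.1, 0, 0, 0, 0, 0.1, 0, 0, 0, 0, 0.1, 0]

```text
clock: 6.82
eef_pos: [500.5, -394.9, 126.5]
tool_rot: [3.141, -0.001, 0.0]
force: [-1.0, 0.3, 6.7]
width: 26.0
gripper_force: 60.0
```

Contact shows at 6.7 N, so blue is down on the floor. I'll release it and go to green.

arm_command:
  series: [20, 0, 0, 0, 0, 40, 0, 0, 0, 0, 60, 0, 0, 0, 0, 60, 0, 0, 0, 0, 60, 0, 0, 0, 0]

```text
clock: 7.23
eef_pos: [500.1, -394.8, 125.1]
tool_rot: [-3.142, 0.0, 0.0]
force: [-0.1, 0.2, 0.8]
width: 51.6
gripper_force: 0.0
```

arm_command:
  series: [60, 0, 0, -1, 0, 60, 0, 0, -3, 0, 60, 0, 0, -5.5, 0, 60, 0, 0, -8, 0, 60, 0, 0, -9.1, 0]

```text
clock: 7.65
eef_pos: [501.6, -396.0, 220.3]
tool_rot: [3.138, -0.005, 0.0]
force: [-0.2, -0.4, 0.2]
width: 51.5
gripper_force: 0.0
```

arm_command:
  series: [60, 0.3, -1.5, 0, 0, 60, 0.8, -4, 0, 0, 60, 1.4, -7, 0, 0, 60, 2, -10.2, 0, 0, 60, 2.6, -13.5, 0, 0]

```text
clock: 8.07
eef_pos: [525.3, -256.9, 214.8]
tool_rot: [-3.14, 0.002, -0.0]
force: [1.9, -0.6, -0.0]
width: 51.3
gripper_force: 0.0
```

arm_command:
  series: [60, 0.5, -2.8, 0, 0, 60, 1.1, -5.6, 0, 0, 60, 1.6, -8.4, 0, 0, 60, 2.2, -11.2, 0, 0, 60, 2.7, -14, 0, 0]

```text
clock: 8.48
eef_pos: [552.2, -116.7, 214.9]
tool_rot: [-3.14, 0.002, 0.001]
force: [0.2, 0.4, 0.2]
width: 51.5
gripper_force: 0.0
```

arm_command:
  series: [60, 0.7, -3.5, 0, 0, 60, 1.4, -7, 0, 0, 60, 2.1, -10.3, 0, 0, 60, 2.5, -12.5, 0, 0, 60, 2.7, -13.2, 0, 0]

```text
clock: 8.9
eef_pos: [579.0, 19.4, 214.8]
tool_rot: [-3.138, 0.003, 0.008]
force: [0.6, 0.2, -0.4]
width: 51.2
gripper_force: 0.0
```

arm_command:
  series: [60, 0, 0, 0.5, 0, 60, 0, 0, 2, 0, 60, 0, 0, 4, 0, 60, 0, 0, 6, 0, 60, 0, 0, 7, 0]

```text
clock: 9.32
eef_pos: [577.6, 9.8, 143.4]
tool_rot: [3.14, 0.005, -0.003]
force: [0.6, -0.5, -0.0]
width: 51.5
gripper_force: 0.0
```

Run:
```python
from h import *
s=monitor.read_state();c=viewer.camera_model("top")
p,d=viewer.get_image("top");cv2.imwrite("pics/t2.png",p[:,:,::-1])
print(s['clock'],s['eef_pos'].round(1),s['tool_rot'].round(3),s['width'],s['qd'].round(3))
h=hsvof(p);roi=np.zeros_like(h);roi[220:340,455:590]=h[220:340,455:590]
for st,ce,m in blobs(roi,(0,0,115),(180,50,255),60):
    q=cv2.minEnclosingCircle(np.argwhere(m)[:,::-1].astype(np.float32));print(st,q,cast(c,*q[0],155).round(1))
```

```text
9.3167 [577.6   9.8 143.4] [ 3.14e+00  5.00e-03 -3.00e-03] 51.5499668477407 [ 0.012  0.147 -0.02   0.069 -0.013 -0.229  0.006]
[ 455  220  135  120 2947] ((522.0, 279.5), 89.6061782836914) [ 448.4 -280.   155. ]
[584 265   6  50 175] ((589.0, 289.5), 24.500099182128906) [ 430.7 -377.4  155. ]
```

View pics/t2.png

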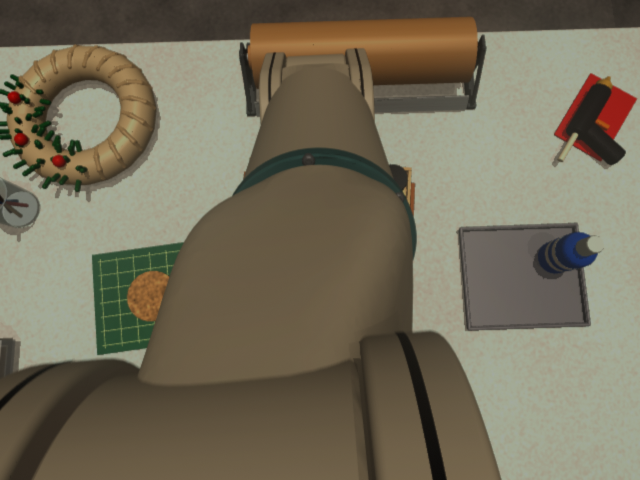

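Blue stands upright in the grey tray, with its cap at (593,243). The arm is now over green.

arm_command:
  series: [60, 0, 0, 0.8, 0, 60, 0, 0, 1.5, 0, 60, 0, 0, 2.0, 0, 60, 0, 0, 2.0, 0, 60, 0, 0, 2.0, 0]

```text
clock: 9.78
eef_pos: [580.3, 12.2, 126.5]
tool_rot: [3.142, -0.0, 0.0]
force: [-0.3, -0.3, 0.0]
width: 51.1
gripper_force: 0.0
```

arm_command:
  series: [30, 0, 0, 0, 0, 20, 0, 0, 0, 0, 10, 0, 0, 0, 0, 0, 0, 0, 0, 0, 0, 0, 0, 0, 0]

```text
clock: 10.2
eef_pos: [580.9, 12.5, 127.1]
tool_rot: [-3.141, -0.002, 0.0]
force: [-0.2, -0.2, 5.4]
width: 26.5
gripper_force: 59.0
```

arm_command:
  series: [0, 0, 0, 0, 0, 0, 0, 0, 0, 0, 0, 0, 0, 0, 0, 0, 0, 0, -0.3, 0, 0, 0, 0, -1, 0]

```text
clock: 10.62
eef_pos: [578.8, 12.1, 135.5]
tool_rot: [3.141, 0.003, 0.0]
force: [-0.3, -0.0, -1.6]
width: 26.5
gripper_force: 59.0
```

arm_command:
  series: [0, 0, 0, -1.5, 0, 0, 0, 0, -3.5, 0, 0, 0, 0, -5.5, 0, 0, 0, 0, -7.2, 0, 0, 0, 0, -8, 0]

```text
clock: 11.03
eef_pos: [580.9, 12.1, 218.6]
tool_rot: [-3.142, -0.003, -0.0]
force: [0.2, 0.7, -1.4]
width: 26.3
gripper_force: 59.0
```

arm_command:
  series: [0, -0.5, 1.1, 0, 0, 0, -1.4, 3.3, 0, 0, 0, -2.5, 5.7, 0, 0, 0, -3.7, 8.5, 0, 0, 0, -5, 11.4, 0, 0]

```text
clock: 11.45
eef_pos: [528.1, -103.1, 215.0]
tool_rot: [-3.142, 0.003, 0.001]
force: [1.1, -1.0, -0.2]
width: 26.6
gripper_force: 59.1
```

arm_command:
  series: [0, -1, 2.3, 0, 0, 0, -2, 4.6, 0, 0, 0, -3, 7, 0, 0, 0, -4, 9.3, 0, 0, 0, -5, 11.6, 0, 0]

```text
clock: 11.87
eef_pos: [477.7, -219.3, 215.1]
tool_rot: [-3.141, 0.003, -0.001]
force: [-0.2, -0.3, 0.3]
width: 26.4
gripper_force: 59.1
```

arm_command:
  series: [0, -1.2, 2.8, 0, 0, 0, -2.4, 5.7, 0, 0, 0, -3.7, 8.6, 0, 0, 0, -4.5, 10.6, 0, 0, 0, -5, 11.7, 0, 0]

```text
clock: 12.28
eef_pos: [426.5, -338.3, 215.1]
tool_rot: [3.141, 0.003, -0.005]
force: [0.5, -0.1, -2.4]
width: 26.5
gripper_force: 59.2
```

arm_command:
  series: [0, 0, 0, 1.2, 0, 0, 0, 0, 3.3, 0, 0, 0, 0, 5.5, 0, 0, 0, 0, 7.4, 0, 0, 0, 0, 8.4, 0]

```text
clock: 12.7
eef_pos: [428.4, -333.0, 129.5]
tool_rot: [-3.138, 0.004, 0.001]
force: [0.4, -0.4, -1.6]
width: 26.5
gripper_force: 59.2
```

arm_command:
  series: [0, 0, 0, 0.1, 0, 0, 0, 0, 0.3, 0, 0, 0, 0, 0.5, 0, 0, 0, 0, 0.6, 0, 0, 0, 0, 0.6, 0]

```text
clock: 13.12
eef_pos: [430.6, -335.0, 127.0]
tool_rot: [3.141, -0.001, 0.0]
force: [-0.2, 0.3, -1.5]
width: 26.5
gripper_force: 59.2
```

arm_command:
  series: [0, 0, 0, 0.05, 0, 0, 0, 0, 0.1, 0, 0, 0, 0, 0.1, 0, 0, 0, 0, 0.1, 0, 0, 0, 0, 0.1, 0]

```text
clock: 13.53
eef_pos: [430.6, -335.0, 126.1]
tool_rot: [3.141, -0.001, 0.0]
force: [-1.3, 0.4, 5.7]
width: 26.2
gripper_force: 59.9
```

arm_command:
  series: [20, 0, 0, 0, 0, 40, 0, 0, 0, 0, 60, 0, 0, 0, 0, 60, 0, 0, 0, 0, 60, 0, 0, 0, 0]

```text
clock: 13.95
eef_pos: [430.1, -334.7, 125.1]
tool_rot: [-3.141, 0.0, 0.0]
force: [0.7, -0.1, 0.8]
width: 51.2
gripper_force: 0.0
```

arm_command:
  series: [60, 0, 0, -1, 0, 60, 0, 0, -3, 0, 60, 0, 0, -5.5, 0, 60, 0, 0, -8, 0, 60, 0, 0, -9.1, 0]

```text
clock: 14.37
eef_pos: [431.4, -335.8, 219.9]
tool_rot: [3.139, -0.004, -0.0]
force: [0.1, -0.5, 0.1]
width: 51.1
gripper_force: 0.0
```

arm_command:
  series: [60, 0.7, -1.5, 0, 0, 60, 1.9, -4, 0, 0, 60, 3.3, -7, 0, 0, 60, 4.8, -10.1, 0, 0, 60, 6.3, -13.3, 0, 0]

```text
clock: 14.78
eef_pos: [493.6, -200.9, 217.2]
tool_rot: [3.141, -0.001, -0.001]
force: [1.2, -0.5, -0.7]
width: 51.0
gripper_force: 0.0
```

arm_command:
  series: [60, 1.3, -2.7, 0, 0, 60, 2.6, -5.4, 0, 0, 60, 3.9, -8.1, 0, 0, 60, 5.2, -10.9, 0, 0, 60, 6.5, -13.7, 0, 0]

```text
clock: 15.2
eef_pos: [558.7, -63.4, 217.1]
tool_rot: [3.141, -0.001, 0.0]
force: [0.5, -0.9, 0.9]
width: 51.2
gripper_force: 0.0
```

arm_command:
  series: [60, 1.5, -3.2, 0, 0, 60, 3, -6.4, 0, 0, 60, 4.6, -9.7, 0, 0, 60, 5.8, -12.3, 0, 0, 60, 6.3, -13.4, 0, 0]

```text
clock: 15.62
eef_pos: [622.4, 75.4, 216.9]
tool_rot: [-3.138, -0.002, 0.006]
force: [0.2, 1.0, 0.7]
width: 51.2
gripper_force: 0.0
```

arm_command:
  series: [60, 0, 0, 0.5, 0, 60, 0, 0, 2, 0, 60, 0, 0, 4, 0, 60, 0, 0, 6, 0, 60, 0, 0, 7, 0]

```text
clock: 16.03
eef_pos: [619.0, 66.2, 144.2]
tool_rot: [3.139, 0.004, -0.002]
force: [-0.3, -0.5, -0.1]
width: 51.1
gripper_force: 0.0
```

arm_command:
  series: [60, 0, 0, 0.8, 0, 60, 0, 0, 1.5, 0, 60, 0, 0, 2.0, 0, 60, 0, 0, 2.0, 0, 60, 0, 0, 2.0, 0]

```text
clock: 16.45
eef_pos: [621.4, 69.1, 126.7]
tool_rot: [-3.142, -0.001, 0.0]
force: [0.1, -0.8, 0.4]
width: 51.4
gripper_force: 0.0
```

arm_command:
  series: [30, 0, 0, 0, 0, 20, 0, 0, 0, 0, 10, 0, 0, 0, 0, 0, 0, 0, 0, 0, 0, 0, 0, 0, 0]

```text
clock: 16.87
eef_pos: [622.0, 69.5, 127.3]
tool_rot: [-3.141, -0.002, 0.0]
force: [-0.4, 1.0, 5.0]
width: 26.4
gripper_force: 59.2
```

arm_command:
  series: [0, 0, 0, 0, 0, 0, 0, 0, 0, 0, 0, 0, 0, 0, 0, 0, 0, 0, -0.3, 0, 0, 0, 0, -1, 0]

```text
clock: 17.28
eef_pos: [619.6, 69.0, 135.2]
tool_rot: [3.141, 0.004, 0.0]
force: [-0.9, 0.2, -2.9]
width: 26.3
gripper_force: 59.1
```

arm_command:
  series: [0, 0, 0, -1.5, 0, 0, 0, 0, -3.5, 0, 0, 0, 0, -5.5, 0, 0, 0, 0, -7.2, 0, 0, 0, 0, -8, 0]

```text
clock: 17.7
eef_pos: [621.9, 69.2, 218.6]
tool_rot: [-3.141, -0.003, 0.0]
force: [1.1, -0.5, -0.9]
width: 26.4
gripper_force: 59.1
```

arm_command:
  series: [0, -0.4, 1.1, 0, 0, 0, -1.1, 3.3, 0, 0, 0, -1.9, 5.7, 0, 0, 0, -2.8, 8.5, 0, 0, 0, -3.8, 11.4, 0, 0]

```text
clock: 18.12
eef_pos: [581.2, -46.2, 214.8]
tool_rot: [3.141, 0.003, 0.001]
force: [0.9, -0.8, -1.2]
width: 26.6
gripper_force: 59.2
```

arm_command:
  series: [0, -0.8, 2.3, 0, 0, 0, -1.6, 4.6, 0, 0, 0, -2.3, 6.9, 0, 0, 0, -3.1, 9.2, 0, 0, 0, -3.9, 11.5, 0, 0]

```text
clock: 18.53
eef_pos: [541.8, -161.5, 214.9]
tool_rot: [-3.141, 0.003, -0.0]
force: [-0.1, -0.0, -2.9]
width: 26.2
gripper_force: 59.3
```

arm_command:
  series: [0, -0.9, 2.8, 0, 0, 0, -1.9, 5.7, 0, 0, 0, -2.9, 8.5, 0, 0, 0, -3.5, 10.4, 0, 0, 0, -3.9, 11.5, 0, 0]

```text
clock: 18.95
eef_pos: [501.8, -278.6, 215.1]
tool_rot: [3.141, 0.003, -0.005]
force: [0.1, -0.4, -2.1]
width: 26.6
gripper_force: 59.3
```

arm_command:
  series: [0, 0, 0, 1.2, 0, 0, 0, 0, 3.3, 0, 0, 0, 0, 5.5, 0, 0, 0, 0, 7.4, 0, 0, 0, 0, 8.4, 0]

```text
clock: 19.37
eef_pos: [503.1, -273.2, 129.3]
tool_rot: [-3.139, 0.005, 0.001]
force: [-0.9, 1.2, -2.8]
width: 26.6
gripper_force: 59.4
```

arm_command:
  series: [0, 0, 0, 0.1, 0, 0, 0, 0, 0.3, 0, 0, 0, 0, 0.5, 0, 0, 0, 0, 0.6, 0, 0, 0, 0, 0.6, 0]

```text
clock: 19.78
eef_pos: [505.6, -274.9, 127.0]
tool_rot: [3.141, -0.001, 0.0]
force: [0.4, -0.1, -2.4]
width: 26.1
gripper_force: 59.4
```

arm_command:
  series: [0, 0, 0, 0.05, 0, 0, 0, 0, 0.1, 0, 0, 0, 0, 0.1, 0, 0, 0, 0, 0.1, 0, 0, 0, 0, 0.1, 0]

```text
clock: 20.2
eef_pos: [505.7, -275.0, 126.3]
tool_rot: [3.141, -0.001, 0.0]
force: [-0.3, 1.3, 5.8]
width: 26.4
gripper_force: 60.1
```

arm_command:
  series: [20, 0, 0, 0, 0, 40, 0, 0, 0, 0, 60, 0, 0, 0, 0, 60, 0, 0, 0, 0, 60, 0, 0, 0, 0]

```text
clock: 20.62
eef_pos: [505.1, -274.8, 125.2]
tool_rot: [-3.142, 0.0, 0.0]
force: [-0.1, 0.8, -0.0]
width: 51.3
gripper_force: 0.0
```

arm_command:
  series: [60, 0, 0, -1, 0, 60, 0, 0, -3, 0, 60, 0, 0, -5.5, 0, 60, 0, 0, -8, 0, 60, 0, 0, -9.1, 0]

```text
clock: 21.03
eef_pos: [506.6, -275.7, 220.1]
tool_rot: [3.139, -0.005, 0.0]
force: [-0.4, -0.6, -0.0]
width: 51.3
gripper_force: 0.0
```

arm_command:
  series: [60, 0.5, -1.5, 0, 0, 60, 1.4, -4.2, 0, 0, 60, 2.5, -7.4, 0, 0, 60, 3.6, -10.7, 0, 0, 60, 4.7, -14, 0, 0]

```text
clock: 21.45
eef_pos: [552.5, -133.6, 217.2]
tool_rot: [3.141, -0.001, -0.001]
force: [-0.5, -0.2, 0.9]
width: 51.1
gripper_force: 0.0
```

arm_command:
  series: [100, 1.1, -3.3, 0, 0, 100, 2.3, -6.6, 0, 0, 100, 3.4, -9.9, 0, 0, 100, 4.4, -12.8, 0, 0, 100, 4.8, -14.1, 0, 0]

```text
clock: 21.87
eef_pos: [601.4, 12.3, 217.0]
tool_rot: [-3.138, -0.002, 0.006]
force: [0.4, 1.1, -0.2]
width: 85.0
gripper_force: 0.0
```

arm_command:
  series: [100, 0, 0, 0, 0, 100, 0, 0, 0, 0, 100, 0, 0, 0, 0, 100, 0, 0, 0, 0, 100, 0, 0, 0, 0]

```text
clock: 22.28
eef_pos: [599.8, 4.0, 216.5]
tool_rot: [3.141, 0.0, -0.003]
force: [0.1, -0.2, 0.1]
width: 85.5
gripper_force: 0.0
```

Run:
```python
from h import *
s=monitor.read_state();c=viewer.camera_model("wrist")
p,d=viewer.get_image("wrist");cv2.imwrite("pics/w3.png",p[:,:,::-1])
print(s['clock'],s['eef_pos'].round(1),s['width'])
h=hsvof(p)
for nm,lo,hi in(("yel",(22,140,100),(34,255,255)),("pink",(155,120,90),(178,255,255)),("blk",(0,0,1),(180,90,70))):
  for st,ce,m in blobs(h,lo,hi,1500):
    if st[1]>280: continue
    q=cv2.minEnclosingCircle(np.argwhere(m)[:,::-1].astype(np.float32));print(nm,st,q,cast(c,*q[0],54).round(1))
```

```text
22.2833 [599.8   4.  216.5] 85.50795483064755
yel [ 275  120   73   74 4023] ((311.0466003417969, 156.66566467285156), 37.01142883300781) [644.6   7.   54. ]
pink [ 122   93   76   75 4231] ((159.84031677246094, 129.6256561279297), 38.811065673828125) [664.  115.1  54. ]
blk [ 430  121   73   71 2596] ((466.61724853515625, 155.86781311035156), 37.08451843261719) [ 644.9 -106.4   54. ]
```

View pics/w3.png

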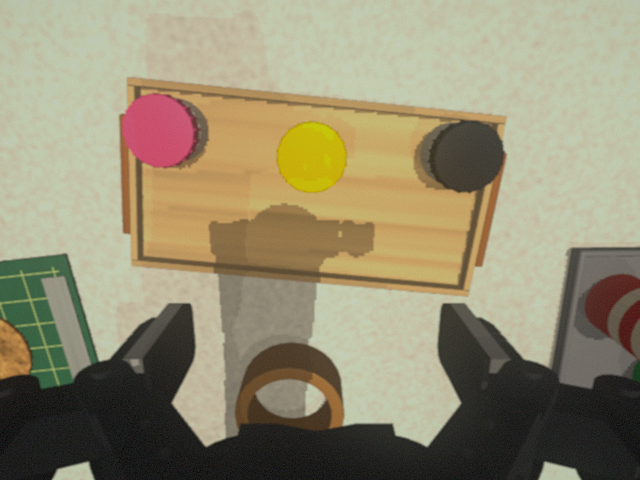

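The yellow lid at (311,157) is clear of everything and measures (644.6, 7.0) at its lid height. I'll go down on it.

arm_command:
  series: [100, 1, 0, 1, 0, 100, 2.5, 0, 2.5, 0, 100, 3.8, 0, 4.5, 0, 100, 4.4, 0, 6.5, 0, 100, 4.4, 0, 8, 0]

```text
clock: 22.75
eef_pos: [645.0, 5.2, 134.8]
tool_rot: [3.141, -0.0, -0.001]
force: [0.1, 1.2, 0.1]
width: 85.2
gripper_force: 0.0
```

arm_command:
  series: [100, 0, 0, 2, 0, 100, 0, 0, 4, 0, 100, 0, 0, 6, 0, 100, 0, 0, 7.8, 0, 100, 0, 0, 9, 0]

```text
clock: 23.17
eef_pos: [643.0, 5.3, 44.4]
tool_rot: [3.141, 0.002, -0.001]
force: [0.2, -0.3, 0.1]
width: 85.4
gripper_force: 0.0
```

arm_command:
  series: [100, 0, 0, 0.8, 0, 100, 0, 0, 1.6, 0, 100, 0, 0, 2.2, 0, 100, 0, 0, 2.6, 0, 100, 0, 0, 2.6, 0]

```text
clock: 23.58
eef_pos: [644.0, 6.2, 20.0]
tool_rot: [-3.142, 0.0, 0.0]
force: [-0.7, 0.1, 0.7]
width: 85.3
gripper_force: 0.0
```

arm_command:
  series: [80, 0, 0, 0, 0, 70, 0, 0, 0, 0, 60, 0, 0, 0, 0, 50, 0, 0, 0, 0, 40, 0, 0, 0, 0]

```text
clock: 24.0
eef_pos: [644.9, 6.3, 21.4]
tool_rot: [-3.141, -0.002, 0.0]
force: [-0.5, 0.2, 6.1]
width: 50.2
gripper_force: 62.4
```

arm_command:
  series: [0, 0, 0, 0, 0, 0, 0, 0, 0, 0, 0, 0, 0, 0, 0, 0, 0, 0, 0, 0, 0, 0, 0, 0, 0]

```text
clock: 24.42
eef_pos: [644.9, 6.3, 21.3]
tool_rot: [-3.141, -0.002, 0.0]
force: [-0.6, 0.0, 5.9]
width: 50.5
gripper_force: 62.4
```

arm_command:
  series: [0, 0, 0, -0.5, 0, 0, 0, 0, -1.8, 0, 0, 0, 0, -4, 0, 0, 0, 0, -6.2, 0, 0, 0, 0, -8, 0]

```text
clock: 24.83
eef_pos: [644.4, 6.2, 102.4]
tool_rot: [3.142, -0.001, 0.0]
force: [0.4, -0.3, 0.1]
width: 50.5
gripper_force: 62.5
```

arm_command:
  series: [0, 0, 0, -1, 0, 0, -0.6, -1, -1.7, 0, 0, -1.6, -2.7, -2, 0, 0, -2.9, -4.8, -2, 0, 0, -4.2, -7, -2, 0]

```text
clock: 25.25
eef_pos: [600.6, 77.1, 120.1]
tool_rot: [-3.142, 0.001, -0.001]
force: [0.2, 0.8, -2.2]
width: 50.5
gripper_force: 62.5
```

arm_command:
  series: [0, -1.3, -2.2, 0, 0, 0, -2.7, -4.4, 0, 0, 0, -4, -6.6, 0, 0, 0, -5.3, -8.8, 0, 0, 0, -6.6, -11, 0, 0]

```text
clock: 25.67
eef_pos: [533.9, 187.8, 119.8]
tool_rot: [3.141, 0.002, 0.001]
force: [0.9, 1.1, -0.8]
width: 50.9
gripper_force: 62.5
```

arm_command:
  series: [0, -1.4, -2.3, 0, 0, 0, -2.8, -4.6, 0, 0, 0, -4.2, -7, 0, 0, 0, -5.6, -9.3, 0, 0, 0, -6.8, -11.2, 0, 0]

```text
clock: 26.08
eef_pos: [465.1, 300.5, 119.8]
tool_rot: [-3.141, 0.002, 0.002]
force: [0.8, 0.8, -1.0]
width: 50.4
gripper_force: 62.5
```

arm_command:
  series: [0, -0.8, -1.3, 0, 0, 0, -1.3, -2.2, 0, 0, 0, -1.7, -2.8, 0, 0, 0, -1.7, -2.8, 0.3, 0, 0, -1.7, -2.8, 1, 0]

```text
clock: 26.5
eef_pos: [451.7, 326.0, 110.6]
tool_rot: [-3.141, -0.001, -0.0]
force: [0.4, -0.0, -1.0]
width: 50.1
gripper_force: 62.5
```

Run:
```python
from h import *
s=monitor.read_state();c=viewer.camera_model("wrist")
p,d=viewer.get_image("wrist");cv2.imwrite("pics/w4.png",p[:,:,::-1])
print(s['clock'],s['eef_pos'].round(1),s['tool_rot'].round(3),s['width'],s['qpos'].round(2),proj(c,(451.7,325.8,7)))
```

```text
26.5 [451.7 326.  110.6] [-3.141e+00 -1.000e-03 -0.000e+00] 50.098592774315776 [-0.75  0.66  0.11  1.89 -0.12  0.59 -2.14] [315.7011451  238.27965994]
```

View pics/w4.png

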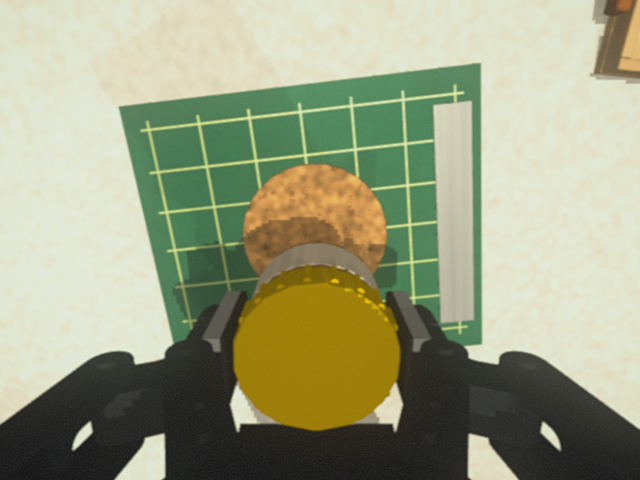

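The coaster spans columns 243–387 with its top at row 164, so its centre is near (315,236), against a prediction of (316,238). I'll lower the pot.

arm_command:
  series: [0, 0, 0, 1.2, 0, 0, 0, 0, 3.3, 0, 0, 0, 0, 5.5, 0, 0, 0, 0, 7.4, 0, 0, 0, 0, 8.3, 0]

```text
clock: 26.97
eef_pos: [450.7, 323.7, 24.8]
tool_rot: [3.138, 0.003, -0.002]
force: [0.1, 0.0, -1.4]
width: 50.6
gripper_force: 62.6
```

arm_command:
  series: [0, 0, 0, 0.1, 0, 0, 0, 0, 0.2, 0, 0, 0, 0, 0.3, 0, 0, 0, 0, 0.4, 0, 0, 0, 0, 0.4, 0]

```text
clock: 27.38
eef_pos: [451.7, 326.5, 24.1]
tool_rot: [-3.141, -0.001, 0.0]
force: [-0.3, 0.1, -1.1]
width: 50.8
gripper_force: 62.6
```

arm_command:
  series: [0, 0, 0, 0.05, 0, 0, 0, 0, 0.1, 0, 0, 0, 0, 0.15, 0, 0, 0, 0, 0.2, 0, 0, 0, 0, 0.2, 0]

```text
clock: 27.8
eef_pos: [451.2, 326.5, 22.3]
tool_rot: [-3.141, -0.001, 0.0]
force: [-1.0, -0.8, 8.3]
width: 50.3
gripper_force: 63.3
```

arm_command:
  series: [62, 0, 0, 0, 0, 70, 0, 0, 0, 0, 85, 0, 0, 0, 0, 100, 0, 0, 0, 0, 100, 0, 0, 0, 0]

```text
clock: 28.22
eef_pos: [451.1, 326.2, 21.2]
tool_rot: [3.141, 0.0, 0.0]
force: [0.2, 0.4, -0.2]
width: 85.6
gripper_force: 0.0
```

arm_command:
  series: [100, 0, 0, -0.5, 0, 100, 0, 0, -2, 0, 100, 0, 0, -4.5, 0, 100, 0, 0, -7.5, 0, 100, 0, 0, -10.5, 0]

```text
clock: 28.63
eef_pos: [450.6, 325.8, 127.3]
tool_rot: [3.141, 0.001, 0.0]
force: [1.5, 0.9, -0.3]
width: 85.2
gripper_force: 0.0
```

arm_command:
  series: [60, 0, 0, -3, 0, 60, 0, 0, -6, 0, 60, 0, 0, -8, 0, 60, 0, 0, -9, 0, 60, 0, 0, -9, 0]

```text
clock: 29.05
eef_pos: [452.2, 327.0, 218.7]
tool_rot: [-3.139, -0.004, 0.0]
force: [-0.1, 0.6, 0.3]
width: 50.9
gripper_force: 0.0
```

Run:
```python
from h import *
s=monitor.read_state();c=viewer.camera_model("wrist")
p,d=viewer.get_image("wrist");cv2.imwrite("pics/w5.png",p[:,:,::-1])
print(s['clock'],s['eef_pos'].round(1),s['width'])
for st,ce,m in blobs(hsvof(p),(22,140,60),(34,255,255),1500):
    q=cv2.minEnclosingCircle(np.argwhere(m)[:,::-1].astype(np.float32));print(st,q,cast(c,*q[0],55).round(1))
```

```text
29.05 [452.2 327.  218.7] 50.91691450267472
[ 284  183   69   70 3613] ((318.0725402832031, 217.69171142578125), 34.930030822753906) [451.8 325.6  55. ]
```

View pics/w5.png

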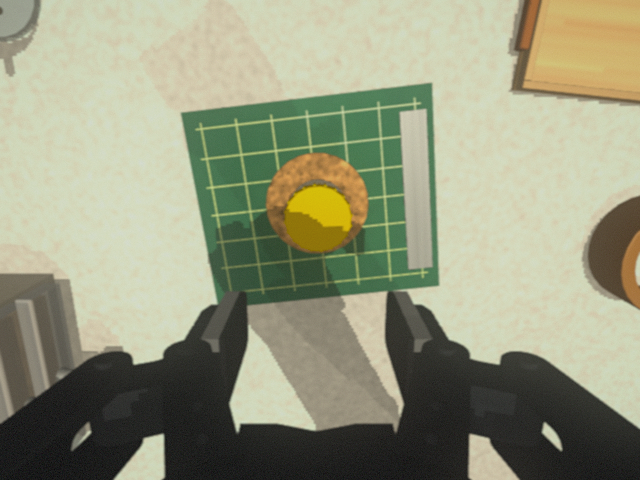

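The pot stands at (451.8, 325.6), centred on the coaster. Now for the bottles, red first.

arm_command:
  series: [60, 0.2, 1.8, 0, 0, 60, 0.5, 4.8, 0, 0, 60, 0.8, 8, 0, 0, 60, 1.1, 11.5, 0, 0, 60, 1.3, 15, 0, 0]

```text
clock: 29.52
eef_pos: [462.9, 174.5, 214.3]
tool_rot: [3.14, 0.003, 0.001]
force: [0.5, 0.1, -0.3]
width: 50.9
gripper_force: 0.0
```

arm_command:
  series: [60, 0.3, 3, 0, 0, 60, 0.6, 6, 0, 0, 60, 0.9, 9, 0, 0, 60, 1.2, 12, 0, 0, 60, 1.4, 15.1, 0, 0]

```text
clock: 29.93
eef_pos: [476.9, 23.9, 214.5]
tool_rot: [3.141, 0.004, 0.001]
force: [1.3, 0.4, 0.6]
width: 51.1
gripper_force: 0.0
```

arm_command:
  series: [60, 0.3, 3, 0, 0, 60, 0.6, 6, 0, 0, 60, 0.9, 9, 0, 0, 60, 1.1, 12, 0, 0, 60, 1.3, 15, 0, 0]

```text
clock: 30.35
eef_pos: [489.8, -125.9, 214.3]
tool_rot: [-3.141, 0.004, 0.0]
force: [0.7, -0.6, 0.8]
width: 51.4
gripper_force: 0.0
```

arm_command:
  series: [60, 0.4, 3.7, 0, 0, 60, 0.7, 7.4, 0, 0, 60, 1, 11, 0, 0, 60, 1.3, 14, 0, 0, 60, 1.4, 15, 0, 0]

```text
clock: 30.77
eef_pos: [503.2, -280.6, 214.2]
tool_rot: [3.139, 0.003, -0.006]
force: [-0.5, -0.9, 0.2]
width: 51.3
gripper_force: 0.0
```

arm_command:
  series: [60, 0, 0, 0.5, 0, 60, 0, 0, 2, 0, 60, 0, 0, 4, 0, 60, 0, 0, 6, 0, 60, 0, 0, 7, 0]

```text
clock: 31.18
eef_pos: [503.4, -271.0, 142.8]
tool_rot: [-3.137, 0.005, 0.003]
force: [-0.3, 0.8, 0.1]
width: 51.6
gripper_force: 0.0
```

arm_command:
  series: [60, 0, 0, 0.8, 0, 60, 0, 0, 1.5, 0, 60, 0, 0, 2.1, 0, 60, 0, 0, 2.1, 0, 60, 0, 0, 2.1, 0]

```text
clock: 31.6
eef_pos: [505.4, -274.7, 125.5]
tool_rot: [3.142, -0.0, 0.0]
force: [-0.1, 0.2, -0.3]
width: 51.6
gripper_force: 0.0
```

arm_command:
  series: [30, 0, 0, 0, 0, 20, 0, 0, 0, 0, 10, 0, 0, 0, 0, 0, 0, 0, 0, 0, 0, 0, 0, 0, 0]

```text
clock: 32.02
eef_pos: [505.9, -275.0, 126.2]
tool_rot: [3.141, -0.002, 0.0]
force: [0.4, 1.0, 6.5]
width: 26.8
gripper_force: 59.1
```

arm_command:
  series: [0, 0, 0, 0, 0, 0, 0, 0, 0, 0, 0, 0, 0, 0, 0, 0, 0, 0, -0.3, 0, 0, 0, 0, -1, 0]

```text
clock: 32.43
eef_pos: [504.1, -274.3, 134.6]
tool_rot: [-3.14, 0.002, 0.0]
force: [-0.3, -0.3, -2.8]
width: 26.5
gripper_force: 59.0
```

arm_command:
  series: [0, 0, 0, -1.5, 0, 0, 0, 0, -3.5, 0, 0, 0, 0, -5.5, 0, 0, 0, 0, -7.2, 0, 0, 0, 0, -8.1, 0]

```text
clock: 32.85
eef_pos: [505.8, -275.3, 218.5]
tool_rot: [3.14, -0.002, 0.0]
force: [-0.0, -0.0, -2.0]
width: 26.5
gripper_force: 59.1
```

arm_command:
  series: [0, 0.4, -1.1, 0, 0, 0, 1.1, -3.3, 0, 0, 0, 1.9, -5.7, 0, 0, 0, 2.8, -8.5, 0, 0, 0, 3.8, -11.4, 0, 0]

```text
clock: 33.27
eef_pos: [542.4, -158.8, 215.0]
tool_rot: [-3.141, 0.003, -0.001]
force: [0.7, -0.3, -2.2]
width: 26.6
gripper_force: 59.2
```

arm_command:
  series: [0, 0.8, -2.3, 0, 0, 0, 1.6, -4.6, 0, 0, 0, 2.3, -6.9, 0, 0, 0, 3.1, -9.2, 0, 0, 0, 3.9, -11.5, 0, 0]

```text
clock: 33.68
eef_pos: [581.4, -43.2, 214.9]
tool_rot: [-3.141, 0.003, 0.001]
force: [1.2, 0.1, -1.5]
width: 26.6
gripper_force: 59.2
```

arm_command:
  series: [0, 0.9, -2.8, 0, 0, 0, 1.9, -5.7, 0, 0, 0, 2.9, -8.5, 0, 0, 0, 3.5, -10.4, 0, 0, 0, 3.9, -11.5, 0, 0]

```text
clock: 34.1
eef_pos: [620.4, 74.6, 214.6]
tool_rot: [-3.139, 0.003, 0.005]
force: [-0.3, 0.8, -1.3]
width: 26.2
gripper_force: 59.2
```

arm_command:
  series: [0, 0, 0, 1.2, 0, 0, 0, 0, 3.3, 0, 0, 0, 0, 5.5, 0, 0, 0, 0, 7.4, 0, 0, 0, 0, 8.3, 0]

```text
clock: 34.52
eef_pos: [618.4, 68.7, 129.9]
tool_rot: [3.14, 0.006, -0.0]
force: [-0.3, 0.2, -2.8]
width: 26.2
gripper_force: 59.4
```

arm_command:
  series: [0, 0, 0, 0.1, 0, 0, 0, 0, 0.3, 0, 0, 0, 0, 0.5, 0, 0, 0, 0, 0.6, 0, 0, 0, 0, 0.6, 0]

```text
clock: 34.93
eef_pos: [621.6, 69.3, 128.1]
tool_rot: [-3.141, -0.001, 0.0]
force: [0.4, -0.1, -2.4]
width: 26.2
gripper_force: 59.4
```

arm_command:
  series: [0, 0, 0, 0.05, 0, 0, 0, 0, 0.1, 0, 0, 0, 0, 0.1, 0, 0, 0, 0, 0.1, 0, 0, 0, 0, 0.1, 0]

```text
clock: 35.35
eef_pos: [621.8, 69.4, 127.3]
tool_rot: [-3.141, -0.002, 0.0]
force: [-0.8, 0.4, 5.9]
width: 26.3
gripper_force: 60.1
```

arm_command:
  series: [20, 0, 0, 0, 0, 40, 0, 0, 0, 0, 60, 0, 0, 0, 0, 60, 0, 0, 0, 0, 60, 0, 0, 0, 0]

```text
clock: 35.77
eef_pos: [621.0, 69.2, 126.0]
tool_rot: [3.142, 0.0, 0.0]
force: [-0.3, -0.4, -0.4]
width: 51.2
gripper_force: 0.0
```

arm_command:
  series: [60, 0, 0, -1, 0, 60, 0, 0, -3, 0, 60, 0, 0, -5.5, 0, 60, 0, 0, -8, 0, 60, 0, 0, -9, 0]

```text
clock: 36.18
eef_pos: [623.1, 69.2, 220.4]
tool_rot: [-3.141, -0.006, -0.0]
force: [1.0, 0.8, 0.6]
width: 51.3
gripper_force: 0.0
```

arm_command:
  series: [60, -0.7, 1.5, 0, 0, 60, -1.9, 4, 0, 0, 60, -3.3, 7, 0, 0, 60, -4.8, 10.1, 0, 0, 60, -6.3, 13.3, 0, 0]

```text
clock: 36.6
eef_pos: [555.7, -65.6, 215.2]
tool_rot: [3.141, 0.003, 0.0]
force: [0.2, -0.8, 0.7]
width: 51.1
gripper_force: 0.0
```

arm_command:
  series: [60, -1.3, 2.7, 0, 0, 60, -2.6, 5.4, 0, 0, 60, -3.9, 8.1, 0, 0, 60, -5.2, 10.9, 0, 0, 60, -6.5, 13.7, 0, 0]

```text
clock: 37.02
eef_pos: [490.5, -202.5, 215.3]
tool_rot: [-3.141, 0.002, -0.0]
force: [0.4, -0.1, 0.3]
width: 51.4
gripper_force: 0.0
```

arm_command:
  series: [60, -1.5, 3.2, 0, 0, 60, -3, 6.4, 0, 0, 60, -4.6, 9.7, 0, 0, 60, -5.8, 12.3, 0, 0, 60, -6.3, 13.4, 0, 0]

```text
clock: 37.43
eef_pos: [425.3, -339.6, 215.5]
tool_rot: [3.14, 0.003, -0.007]
force: [-0.1, -1.2, 1.0]
width: 51.1
gripper_force: 0.0
```

arm_command:
  series: [60, 0, 0, 0.5, 0, 60, 0, 0, 2, 0, 60, 0, 0, 4, 0, 60, 0, 0, 6, 0, 60, 0, 0, 7, 0]

```text
clock: 37.85
eef_pos: [429.4, -331.6, 143.5]
tool_rot: [-3.138, 0.003, 0.003]
force: [-1.3, 0.2, -0.1]
width: 51.1
gripper_force: 0.0
```

arm_command:
  series: [60, 0, 0, 0.8, 0, 60, 0, 0, 1.5, 0, 60, 0, 0, 2.1, 0, 60, 0, 0, 2.1, 0, 60, 0, 0, 2.1, 0]

```text
clock: 38.27
eef_pos: [430.4, -334.8, 125.5]
tool_rot: [3.141, -0.0, 0.0]
force: [-0.1, -0.2, 0.2]
width: 51.2
gripper_force: 0.0
```

arm_command:
  series: [30, 0, 0, 0, 0, 20, 0, 0, 0, 0, 10, 0, 0, 0, 0, 0, 0, 0, 0, 0, 0, 0, 0, 0, 0]

```text
clock: 38.68
eef_pos: [430.8, -335.1, 126.2]
tool_rot: [3.141, -0.002, 0.0]
force: [-0.6, 0.6, 6.0]
width: 26.3
gripper_force: 59.0
```

arm_command:
  series: [0, 0, 0, 0, 0, 0, 0, 0, 0, 0, 0, 0, 0, 0, 0, 0, 0, 0, -0.3, 0, 0, 0, 0, -1, 0]

```text
clock: 39.1
eef_pos: [429.4, -334.3, 134.8]
tool_rot: [-3.14, 0.002, 0.0]
force: [-0.2, 0.9, -0.6]
width: 26.6
gripper_force: 59.0
```

arm_command:
  series: [0, 0, 0, -1.5, 0, 0, 0, 0, -3.5, 0, 0, 0, 0, -5.5, 0, 0, 0, 0, -7.2, 0, 0, 0, 0, -8.1, 0]

```text
clock: 39.52
eef_pos: [430.7, -335.4, 218.6]
tool_rot: [3.14, -0.002, -0.0]
force: [0.5, -0.4, -1.0]
width: 26.0
gripper_force: 59.1
```

arm_command:
  series: [0, 0.5, -1.1, 0, 0, 0, 1.3, -3, 0, 0, 0, 2.3, -5.3, 0, 0, 0, 3.4, -7.9, 0, 0, 0, 4.5, -10.5, 0, 0]

```text
clock: 39.93
eef_pos: [474.9, -227.5, 215.2]
tool_rot: [-3.14, 0.002, -0.0]
force: [0.4, 0.7, -1.2]
width: 26.2
gripper_force: 59.1
```

arm_command:
  series: [0, 1, -2.3, 0, 0, 0, 2, -4.6, 0, 0, 0, 3, -6.9, 0, 0, 0, 4, -9.2, 0, 0, 0, 5, -11.5, 0, 0]

```text
clock: 40.35
eef_pos: [524.7, -112.2, 215.1]
tool_rot: [-3.141, 0.002, 0.001]
force: [0.3, 0.7, -0.8]
width: 26.4
gripper_force: 59.1
```

arm_command:
  series: [0, 1, -2.3, 0, 0, 0, 2, -4.5, 0, 0, 0, 2.8, -6.4, 0, 0, 0, 3.5, -8, 0, 0, 0, 4, -9.2, 0, 0]

```text
clock: 40.77
eef_pos: [564.8, -19.3, 215.0]
tool_rot: [-3.14, 0.002, 0.003]
force: [-0.3, -0.4, -1.4]
width: 26.6
gripper_force: 59.1
```

arm_command:
  series: [0, 0.4, -1, 0, 0, 0, 0.8, -1.9, 0, 0, 0, 1.1, -2.7, 0, 0, 0, 1.4, -3.2, 0, 0, 0, 1.5, -3.5, 0, 0]

```text
clock: 41.18
eef_pos: [580.5, 12.7, 216.2]
tool_rot: [-3.142, -0.0, 0.0]
force: [-0.5, -0.1, -1.7]
width: 26.3
gripper_force: 59.1
```

arm_command:
  series: [0, 0, 0, 1.2, 0, 0, 0, 0, 3.3, 0, 0, 0, 0, 5.5, 0, 0, 0, 0, 7.4, 0, 0, 0, 0, 8.3, 0]

```text
clock: 41.6
eef_pos: [578.6, 11.4, 131.2]
tool_rot: [3.141, 0.004, -0.001]
force: [0.3, 0.2, -1.8]
width: 26.2
gripper_force: 59.1
```

arm_command:
  series: [0, 0, 0, 0.1, 0, 0, 0, 0, 0.3, 0, 0, 0, 0, 0.5, 0, 0, 0, 0, 0.6, 0, 0, 0, 0, 0.6, 0]

```text
clock: 42.02
eef_pos: [580.6, 12.2, 128.1]
tool_rot: [-3.142, -0.001, 0.0]
force: [-0.6, 0.1, -1.0]
width: 26.2
gripper_force: 59.1
```

arm_command:
  series: [0, 0, 0, 0.05, 0, 0, 0, 0, 0.1, 0, 0, 0, 0, 0.1, 0, 0, 0, 0, 0.1, 0, 0, 0, 0, 0.1, 0]

```text
clock: 42.43
eef_pos: [580.7, 12.3, 127.2]
tool_rot: [-3.141, -0.002, 0.0]
force: [-2.2, 0.6, 5.3]
width: 26.6
gripper_force: 59.7
```

arm_command:
  series: [20, 0, 0, 0, 0, 40, 0, 0, 0, 0, 60, 0, 0, 0, 0, 60, 0, 0, 0, 0, 60, 0, 0, 0, 0]

```text
clock: 42.85
eef_pos: [580.0, 12.2, 126.1]
tool_rot: [3.142, 0.0, 0.0]
force: [-0.4, -0.1, 0.5]
width: 51.2
gripper_force: 0.0
```

arm_command:
  series: [60, 0, 0, -1, 0, 60, 0, 0, -3, 0, 60, 0, 0, -5.5, 0, 60, 0, 0, -8, 0, 60, 0, 0, -9, 0]

```text
clock: 43.27
eef_pos: [582.0, 12.1, 220.2]
tool_rot: [-3.141, -0.006, -0.0]
force: [1.3, -0.4, 0.1]
width: 50.9
gripper_force: 0.0
```

arm_command:
  series: [60, -0.3, 1.5, 0, 0, 60, -0.8, 4, 0, 0, 60, -1.4, 7, 0, 0, 60, -2, 10.2, 0, 0, 60, -2.6, 13.5, 0, 0]

```text
clock: 43.68
eef_pos: [553.7, -123.4, 216.5]
tool_rot: [-3.141, 0.0, 0.002]
force: [1.6, -0.7, 0.5]
width: 51.1
gripper_force: 0.0
```

arm_command:
  series: [60, -0.5, 2.8, 0, 0, 60, -1.1, 5.6, 0, 0, 60, -1.6, 8.4, 0, 0, 60, -2.2, 11.2, 0, 0, 60, -2.7, 14, 0, 0]

```text
clock: 44.1
eef_pos: [526.4, -264.0, 216.4]
tool_rot: [-3.141, 0.0, 0.0]
force: [1.1, 0.0, 0.1]
width: 51.1
gripper_force: 0.0
```

arm_command:
  series: [60, -0.7, 3.5, 0, 0, 60, -1.4, 7, 0, 0, 60, -2.1, 10.3, 0, 0, 60, -2.5, 12.5, 0, 0, 60, -2.7, 13.2, 0, 0]

```text
clock: 44.52
eef_pos: [497.5, -400.2, 216.3]
tool_rot: [3.138, 0.001, -0.006]
force: [-0.6, 0.3, -0.3]
width: 51.0
gripper_force: 0.0
```

arm_command:
  series: [60, 0, 0, 0.5, 0, 60, 0, 0, 2, 0, 60, 0, 0, 4, 0, 60, 0, 0, 6, 0, 60, 0, 0, 7, 0]

```text
clock: 44.93
eef_pos: [500.2, -390.9, 143.7]
tool_rot: [-3.137, 0.003, 0.003]
force: [0.6, -0.6, -0.3]
width: 51.5
gripper_force: 0.0
```

arm_command:
  series: [60, 0, 0, 0.8, 0, 60, 0, 0, 1.5, 0, 60, 0, 0, 2.1, 0, 60, 0, 0, 2.1, 0, 60, 0, 0, 2.1, 0]

```text
clock: 45.35
eef_pos: [500.5, -394.8, 125.6]
tool_rot: [3.141, -0.0, 0.0]
force: [-0.2, -0.4, 0.6]
width: 51.0
gripper_force: 0.0
```

arm_command:
  series: [30, 0, 0, 0, 0, 20, 0, 0, 0, 0, 10, 0, 0, 0, 0, 0, 0, 0, 0, 0, 0, 0, 0, 0, 0]

```text
clock: 45.77
eef_pos: [500.8, -395.1, 126.3]
tool_rot: [3.141, -0.002, 0.0]
force: [0.3, -0.1, 5.4]
width: 26.4
gripper_force: 59.0
```

arm_command:
  series: [0, 0, 0, 0, 0, 0, 0, 0, 0, 0, 0, 0, 0, 0, 0, 0, 0, 0, -0.3, 0, 0, 0, 0, -1, 0]

```text
clock: 46.18
eef_pos: [499.2, -394.1, 134.4]
tool_rot: [-3.14, 0.002, 0.0]
force: [0.6, -0.3, -1.7]
width: 26.7
gripper_force: 59.0
```

arm_command:
  series: [0, 0, 0, -1.5, 0, 0, 0, 0, -3.5, 0, 0, 0, 0, -5.5, 0, 0, 0, 0, -7.2, 0, 0, 0, 0, -8.1, 0]

```text
clock: 46.6
eef_pos: [500.7, -395.5, 218.7]
tool_rot: [3.14, -0.002, -0.0]
force: [-0.7, -0.1, -1.4]
width: 26.8
gripper_force: 59.0
```

arm_command:
  series: [0, 0.3, -1.1, 0, 0, 0, 0.9, -3, 0, 0, 0, 1.6, -5.2, 0, 0, 0, 2.4, -7.7, 0, 0, 0, 3.2, -10.2, 0, 0]

```text
clock: 47.02
eef_pos: [531.6, -290.4, 214.9]
tool_rot: [-3.14, 0.002, -0.0]
force: [0.5, 0.0, -1.3]
width: 26.2
gripper_force: 59.1
```

arm_command:
  series: [0, 0.7, -2.3, 0, 0, 0, 1.4, -4.6, 0, 0, 0, 2.1, -6.9, 0, 0, 0, 2.8, -9.1, 0, 0, 0, 3.5, -11.4, 0, 0]

```text
clock: 47.43
eef_pos: [566.5, -176.3, 215.0]
tool_rot: [-3.14, 0.002, 0.001]
force: [0.1, -0.5, -2.1]
width: 26.3
gripper_force: 59.1
```

arm_command:
  series: [0, 0.7, -2.3, 0, 0, 0, 1.4, -4.5, 0, 0, 0, 2.1, -6.4, 0, 0, 0, 2.6, -8, 0, 0, 0, 3, -9.2, 0, 0]

```text
clock: 47.85
eef_pos: [596.6, -83.2, 214.9]
tool_rot: [-3.14, 0.003, 0.003]
force: [0.2, -0.9, -1.3]
width: 26.5
gripper_force: 59.1
```

arm_command:
  series: [0, 0.4, -1, 0, 0, 0, 0.7, -1.9, 0, 0, 0, 1, -2.7, 0, 0, 0, 1.2, -3.2, 0, 0, 0, 1.3, -3.5, 0, 0]

```text
clock: 48.27
eef_pos: [610.4, -51.3, 216.2]
tool_rot: [-3.142, 0.0, 0.0]
force: [-0.2, 0.2, -1.1]
width: 26.7
gripper_force: 59.1
```

arm_command:
  series: [0, 0, 0, 1.2, 0, 0, 0, 0, 3.3, 0, 0, 0, 0, 5.5, 0, 0, 0, 0, 7.4, 0, 0, 0, 0, 8.3, 0]

```text
clock: 48.68
eef_pos: [608.5, -52.5, 131.0]
tool_rot: [3.141, 0.004, -0.001]
force: [0.6, 0.6, -1.2]
width: 26.6
gripper_force: 59.1
```

arm_command:
  series: [0, 0, 0, 0.1, 0, 0, 0, 0, 0.3, 0, 0, 0, 0, 0.5, 0, 0, 0, 0, 0.6, 0, 0, 0, 0, 0.6, 0]

```text
clock: 49.1
eef_pos: [610.7, -51.9, 128.1]
tool_rot: [3.142, -0.001, 0.0]
force: [-0.3, -0.9, -1.0]
width: 26.9
gripper_force: 59.1
```

arm_command:
  series: [0, 0, 0, 0.05, 0, 0, 0, 0, 0.1, 0, 0, 0, 0, 0.1, 0, 0, 0, 0, 0.1, 0, 0, 0, 0, 0.1, 0]

```text
clock: 49.52
eef_pos: [610.8, -51.7, 127.3]
tool_rot: [-3.142, -0.002, 0.0]
force: [-1.4, 0.4, 5.6]
width: 26.7
gripper_force: 59.6
```

Blue is down. I'll release it, retreat to the right and take a verification picture.

arm_command:
  series: [20, 0, 0, 0, 0, 40, 0, 0, 0, 0, 60, 0, 0, 0, 0, 60, 0, 0, 0, 0, 60, 0, 0, 0, 0]

```text
clock: 49.93
eef_pos: [610.0, -51.8, 126.1]
tool_rot: [3.142, 0.0, 0.0]
force: [-0.0, -0.5, 0.1]
width: 51.5
gripper_force: 0.0
```

arm_command:
  series: [60, 0, 0, -1, 0, 60, 0, 0, -3, 0, 60, 0, 0, -5.5, 0, 60, 0, 0, -8.5, 0, 60, 0, 0, -11, 0]

```text
clock: 50.35
eef_pos: [610.4, -51.9, 238.7]
tool_rot: [3.141, -0.001, -0.0]
force: [1.1, 1.0, 0.5]
width: 51.0
gripper_force: 0.0
```

arm_command:
  series: [60, -0.7, 2, 0, 0, 60, -2, 5, 0, 0, 60, -3.5, 8, 0, 0, 60, -5, 11, 0, 0, 60, -6.5, 14, 0, 0]

```text
clock: 50.77
eef_pos: [544.4, -193.0, 237.2]
tool_rot: [3.141, -0.001, 0.001]
force: [0.5, -1.3, 0.3]
width: 51.5
gripper_force: 0.0
```

arm_command:
  series: [60, -1.5, 3, 0, 0, 60, -3, 6, 0, 0, 60, -4.5, 9, 0, 0, 60, -6, 12, 0, 0, 60, -7.5, 15, 0, 0]

```text
clock: 51.18
eef_pos: [469.3, -343.2, 237.2]
tool_rot: [3.141, -0.001, 0.0]
force: [-0.2, -1.2, 0.4]
width: 51.2
gripper_force: 0.0
```

arm_command:
  series: [60, -1.5, 3, 0, 0, 60, -3, 6, 0, 0, 60, -4.5, 9, 0, 0, 60, -6, 11, 0, 0, 60, -7, 13, 0, 0]

```text
clock: 51.6
eef_pos: [397.8, -473.8, 237.0]
tool_rot: [3.141, 0.001, -0.002]
force: [0.4, -0.6, -0.4]
width: 51.5
gripper_force: 0.0
```

arm_command:
  series: [60, 0, 0, 0, 0, 60, 0, 0, 0, 0, 60, 0, 0, 0, 0, 60, 0, 0, 0, 0, 60, 0, 0, 0, 0]

```text
clock: 52.02
eef_pos: [401.4, -470.4, 236.5]
tool_rot: [-3.141, -0.001, 0.003]
force: [-0.2, -0.9, 0.0]
width: 51.3
gripper_force: 0.0
```

Run:
```python
from h import *
p,d=viewer.get_image("top");cv2.imwrite("pics/t6.png",p[:,:,::-1]);c=viewer.camera_model("top")
h=hsvof(p);roi=np.zeros_like(h);roi[155:255,240:420]=h[155:255,240:420]
for nm,r,lo,hi,z in(("cap",roi,(0,0,120),(180,40,255),156),("pink",roi,(155,120,90),(175,255,255),54),("blk",roi,(0,0,1),(180,80,38),54),("yel",h,(24,150,80),(34,255,255),55)):
    for st,ce,m in blobs(r,lo,hi,140):
        q=cv2.minEnclosingCircle(np.argwhere(m)[:,::-1].astype(np.float32))
        if q[1]<20: print(nm,st,cast(c,*q[0],z).round(1))
for st,ce,m in blobs(h,(5,90,60),(22,255,255),600):
    if 280<st[0]<300 and st[1]>270: print("tape",st,cast(c,st[0]+st[2]/2,st[1]+st[3]/2,45))
print(monitor.read_state()['clock'])
```

```text
cap [279 168  15  14 169] [621.5  69.1 156. ]
cap [358 173  15  14 167] [609.7 -52.1 156. ]
cap [317 193  15  14 170] [580.2  11.9 156. ]
cap [391 237  29  18 188] [ 504.1 -108.7  156. ]
pink [251 158  28  28 582] [661.3 116.8  54. ]
blk [378 166  28  28 302] [ 639.3 -107.6   54. ]
yel [127 280  31  31 724] [450.6 324.8  55. ]
tape [ 289  284   59   59 1180] [410.41935006  27.69452923  45.        ]
52.0667
```

View pics/t6.png

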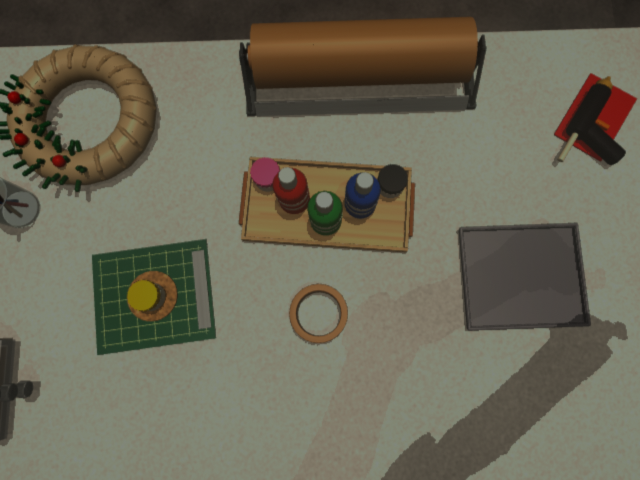

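Final check: the caps at (287,175), (365,180) and (324,200) match the start to within 0.5 mm. The pot stands on the coaster at about (143,296). The other two pots and the tape roll have not moved, and the grey tray is empty.

```bash
python3 -c "
from cell import workorder;print(workorder.finish_job())"
```

```text
the job is handed in; nothing more can be done
None
```

The job is handed in at 52 s: the yellow pot stands centred on the cork coaster, and all three bottles are upright and back within about 0.5 mm of where they started. The other two pots and the tape roll were not moved.

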